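# Snap the suction filter cover home

## Task

One of the two suction filter canisters still has its cover sitting proud: take the seating tool by its handle out of its holder, set its foot squarely on the middle of that cover and press straight down until the cover clicks fully home, flush on the rim, then keep it pressed there with about 15 N for a good second. Never press harder than 25 N or the cover cracks, do not push it with the gripper itself, and leave the loose things around it where they are. Then stand the tool upright in its holder again and let go.

Things in the scene. Friction and masses are not known exactly. Their poses are not given: they have to be found in the camera images.
- cover_flange (a point): Grey plastic snap-in cover, loose, resting in the mouth of the canister to be closed: round flange 66 mm across, 5 mm thick, below it a plug 24 mm long with a 50 mm snap bead. Point: centre of the flange's underside; z is the cover's axis, up. At the start it stands about 11 mm above the canister rim; home, it lies on the rim.
- cover_pad (a point): Centre of the flat top of the raised round pad (48 mm across) on that cover, 8 mm above cover_flange: the place to press. Pressing takes a force rising to 9 to 16 N over about 6 mm; then the bead passes four sprung catches, the force drops and the cover jumps down the rest until its flange meets the rim, a hard stop. Over 25 N cracks it.
- canister_rim (a point): Centre of the top edge of the canister to be closed (fixed): a round white plastic cup 74 mm across, bore 53 mm, its edge 70 mm above the work surface, on a 96 mm square base plate with a short pipe stub on one side. The cover is home when cover_flange lies at this point.
- other_rim (a point): Centre of the top edge of the second, equal canister (fixed), whose cover is already home: its cover's top is 8 mm above this point. Its place is swapped with the first at random. Nothing to do on it.
- seater_handle (a point): The seating tool, a loose hand tool of 0.15 to 0.3 kg, hanging upright in its holder by its guard: a steel guard disc 60 mm across and 6 mm thick, above it a straight round black handle 26 mm across and 60 mm long, below it a steel stem and a white foot. Point: middle of the handle, 36 mm above the guard's underside; z up along the handle. Closed fingers may lean on the guard.
- seater_guard (a point): Centre of the underside of the tool's guard disc. The white flat round foot (44 mm across, 10 mm thick) is screwed in or out: its underside lies 34 to 43 mm below this point on the tool's axis, set differently each time and not reported. The foot does not shift when pressed.
- holder: Fixed black holder: a round cup 66 mm across with a 50 mm bore and its rim 52 mm above the work surface, on an 84 mm square foot plate. The tool hangs in it, foot inside, the guard's underside resting on the rim. Origin: centre of its underside, on the work surface; nothing inside touches the tool's foot.
- spare_mid (a point): A spare cover of the same shape, standing loose on the counter plug down, 32 mm tall. Point: half-way up. A bystander.
- cup: White cup, 64 mm across, 75 mm tall, standing loose on the counter; origin at the centre of its underside. A bystander.
- jar: Amber glass jar with steel lid, 52 mm across, 60 mm tall, loose; origin at the centre of its underside. A bystander.
- mirror: Steel mouth mirror lying loose on the counter, 160 mm long along its x axis, 8 mm thick handle; origin at its middle on the counter. A bystander.
- mouse: Black computer mouse, 105 by 62 mm, 32 mm tall, loose on the counter; origin at the centre of its underside. A bystander.
Things that resemble listed ones, but are neither listed nor needed, are in the scene too. Leave any blue or orange look-alike of the part that bears seater_handle alone.

How it is judged:
By the outcome, as a careful person would: the job done as asked, in the order asked, and still so for the second after the job is handed in, with the robot touching nothing.
It also fails if it takes over 64 s, if anything falls off the work surface, if the arm or the gripper's body presses on something with over 40 N, if the wrist force passes 120 N, or if a joint passes its speed limit or range.

## Robot

A 6-joint arm with a two-finger parallel gripper is mounted at the origin on the work surface. World frame = base frame: x ahead of the robot, y to its left, z up, the work surface at z = 0. Lengths are in mm, angles in degrees, forces in N, time in s.
With the tool pointing down it reaches from about 350 to 850 mm from the base axis. Payload 8.1 kg.
Tool frame: the origin (TCP) lies on the centre line of the jaws, within the pads' length; the fingertips stand r.tip_extent ahead of it and the grasp point (between the pads) lies 8 mm behind it (r.tip_extent is the distance from the TCP to the fingertips, in mm); z points along the fingers, y is the direction in which the jaws open and shut (so a half turn about z gives the same grasp; the last joint's range is limited). The gripper opens to 85 mm and grips with 20 to 120 N. Pads are 22 mm wide; open, the fingers measure 114 mm over their backs; the gripper's body (76 mm by 85 mm) begins 54 mm behind the grasp point. The pads swing forward as they close: fully open they stand 13 mm farther back than shut.
Start: joints at [59.393, 7.471, 85.268, -0, 87.261, -4.893], TCP at [260.311, 540.595, 209.792] pointing down, gripper open.
Joint ranges: [-169.43, 169.43], [-51.17, 129.36], [1.28, 143.12], [-76.62, 256.62], [0, 156.53], [-152.29, 152.29]. Speed limits (degrees/s): [136.94, 136.94, 159.86, 180, 180, 180].

## Interface

Orientations are given as [roll, pitch, yaw] about the fixed x, y, z axes, in that order (R = Rz(yaw) Ry(pitch) Rx(roll)).
In Python, from bench import sense, optics, hand_in, spotter, r gives the robot as it stands.
- The arm moves only by the tool apply_moves, never from a script. Its argument "series" is a list of rows, each a list of 3 entries, a list of its own where there are three numbers: the opening, from 0 (shut) to 1 (fully open), then the shift along the world's x, y, z in m, then the turn about the world's z in rad. In form: [[grip, [x, y, z], turn], ...]. A call has 1 to 5 rows; each row is the pose to reach, as a shift and turn from the pose measured when the call began; what a row does not reach only later rows make up. A row lasts 1/8 s, in which the tool goes at most 62.5 mm and 10.7 degrees, less where a joint would pass 70% of its speed; a pose out of reach is approached as far as the arm can. A call with a gripper value outside its range is refused whole. The fingers move at their own pace and stop on an object; "grip_force" is the grip in N (left out, the last holds). Time passes only in rows, so rows that repeat a pose let the fingers close. It gives the time, the measured TCP pose, the force and the opening at its end, in the units of the state.
- sense(): the state, without advancing time (a new reading comes with each control period).
- optics.snapshot(name): name is "scene" or "top" or "wrist"; returns a dict with "color" (400x640x3 uint8, blue, green, red), "intrinsics" (3x3 intrinsics, pixels), "rvec" (rotation vector, rad) and "tvec" (3), from world to camera coordinates, as OpenCV has them. Camera axes: x right, y down, z forward; pixel columns grow to the right and rows downward; lengths in mm; the calibration is good to about 2 mm. The wrist camera is an equidistant fisheye: a pixel r from the principal point sees the ray r / f radians off the axis. A picture is of the moment at which its call begins. There is no depth.
- hand_in(): hands the job in, once; it reports no verdict.
Trained networks look in a picture, given as the dict that the camera call returned (one of the last four; its "shot" number tells which), for a name from the list of things; names that differ only in an ending like _2 or _b are one class to them, and where a whole thing is asked for, a point or a joint stands for the part that bears it (a point fixed in the world has none). Each returns a list of dicts, best first, with "p" (0 to 1); they miss things now and then, are a little off and sometimes report something else, mostly with a low value. They report only what shows in the picture. A call takes as long as a camera call. They do not tell look-alikes from the thing itself.
- spotter.search_frame(picture, query): "xyz" ([x, y, z] in mm, in the coordinates of the camera as it stood for that picture, good to about 4 mm: the middle of the surface that is visible of it).
- spotter.masks_of(picture, query): "mask" (400x640 bool, what is visible of it).
The state is a dict: "time": time; "joint_pos": joint angles; "qd": joint speeds; "joint_efforts": joint torques, N m; "tool_pos": TCP position; "tcp_rot": TCP orientation; "ft_force": force on the tool from outside, world axes, zero at the start; "wrist_torque": the same for the moment, N m; "finger_gap": finger opening in mm.
Only numpy, scipy, OpenCV 4.12 (cv2) and the standard library are available. Lean on these libraries where they do the work, as an engineer would, in place of code of your own. Each camera call takes 0.05 s, during which the arm holds its last target.

## Working session

There is one attempt and no reset: what is moved stays moved. The work goes in short steps, Python scripts to look and compute and a tool call to move; the robot and the scene stay as the last step left them, time stands still between calls to the robot, and variables do not carry over. Pictures are saved under pics/ and viewed, and the job is handed in when it is done.

Besides the shell and the picture viewer there is one more tool, called after ">>>" as name(argument=value, ...), one argument or row to a line, values as JSON. apply_moves: Moves the arm, as the interface text tells. Its arguments: {"type":"object","properties":{"series":{"type":"array"},"grip_force":{"type":"number"}},"required":["series"]}

```bash
ls; mkdir -p pics; cat > h.py <<'E'
import numpy as np,cv2
from bench import sense, optics, hand_in, spotter, r
def snap(n,fn=None):
    p=optics.snapshot(n)
    if fn: cv2.imwrite('pics/'+fn,p['color'])
    return p
def toworld(p,x):
    R=cv2.Rodrigues(np.array(p['rvec'],float))[0]; return R.T@(np.array(x,float)-np.array(p['tvec'],float).ravel())
def ray(p,u,v):
    K=np.array(p['intrinsics']);R=cv2.Rodrigues(np.array(p['rvec'],float))[0]
    d=R.T@np.array([(u-K[0,2])/K[0,0],(v-K[1,2])/K[1,1],1]); c=-R.T@np.array(p['tvec'],float).ravel(); return c,d
def atz(p,u,v,z):
    c,d=ray(p,u,v); return c+d*(z-c[2])/d[2]
def proj(p,X):
    K=np.array(p['intrinsics'],float); return cv2.projectPoints(np.array([X],float),np.array(p['rvec'],float),np.array(p['tvec'],float),K,None)[0].ravel()
E
python3 - <<'E'
from h import *
print(sense(), r.tip_extent)
for n in ['scene','top']:
    p=snap(n,n+'0.png')
    for q in ['seater_handle','cover_pad','cover_flange','canister_rim','other_rim','holder','spare_mid','cup','jar','mirror','mouse']:
        for d in spotter.search_frame(p,q):
            if d['p']>.15: print(n,q,round(d['p'],2),toworld(p,d['xyz']).round(),proj(p,toworld(p,d['xyz'])).round())
E
```

```text
pics
{'time': 0.0, 'joint_pos': array([ 5.93928036e+01,  7.51351667e+00,  8.53286824e+01, -3.20820966e-04,
        8.72599466e+01, -4.89292967e+00]), 'qd': array([-0.02115419,  0.03503981, -0.02868042,  0.05868922, -0.12729988,
       -0.03737403]), 'joint_efforts': array([-1.37905565e-03, -5.69399750e+01, -5.00549912e+01, -4.51427641e-04,
        1.47195352e-02, -5.08418054e-05]), 'tool_pos': array([260.01942659, 540.09843709, 208.76675643]), 'tcp_rot': array([-1.79898199e+02, -8.39314823e-03,  1.54285741e+02]), 'ft_force': array([0.47369108, 0.29577573, 0.46973674]), 'wrist_torque': array([-0.01634007,  0.00105036, -0.04487516]), 'finger_gap': 85.63134914925686} 11.0
scene seater_handle 0.63 [ 552. -423.   44.] [180. 282.]
scene seater_handle 0.56 [ 515. -307.   61.] [215. 245.]
scene cover_pad 0.75 [615. 197.  87.] [389. 180.]
scene cover_flange 0.66 [613. 196.  84.] [388. 180.]
scene cover_flange 0.38 [ 710. -195.   39.] [290. 285.]
scene canister_rim 0.68 [638. 174.  24.] [384. 201.]
scene other_rim 0.85 [ 607. -102.   64.] [299. 232.]
scene holder 0.65 [ 530. -314.   11.] [219.
[... 420 characters left out ...]
31.] [213. 319.]
top seater_handle 0.77 [ 540. -413.   37.] [485. 214.]
top seater_handle 0.68 [ 391. -288.   36.] [432. 282.]
top seater_handle 0.63 [ 500. -305.   59.] [440. 232.]
top cover_pad 0.66 [612. 198.  88.] [210. 183.]
top cover_flange 0.6 [609. 202.  90.] [208. 185.]
top canister_rim 0.87 [590. 177.   4.] [227. 199.]
top other_rim 0.58 [582. -86.  69.] [340. 196.]
top holder 0.84 [ 498. -289.    5.] [428. 235.]
top holder 0.57 [ 731. -200.   40.] [388. 133.]
top spare_mid 0.86 [427. -62.  31.] [330. 267.]
top cup 0.65 [ 727. -196.   43.] [386. 135.]
top jar 0.66 [723. -24.  62.] [311. 135.]
top mirror 0.77 [499. 316.   6.] [166. 239.]
top mouse 0.7 [ 672. -389.   30.] [470. 158.]
```

View pics/scene0.png

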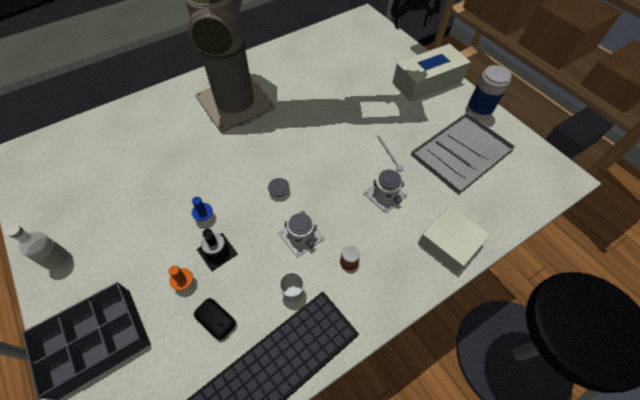

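View pics/top0.png

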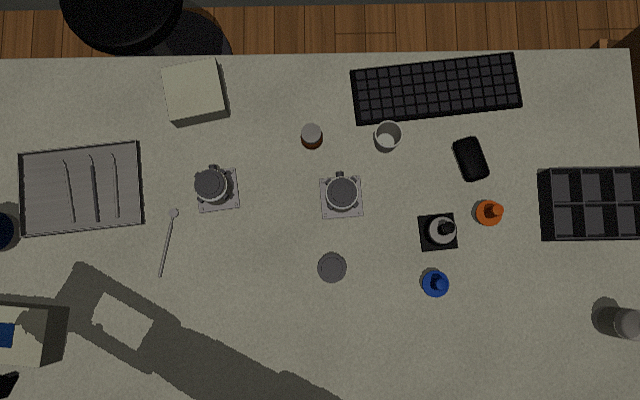

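```bash
python3 - <<'E'
import cv2,numpy as np
s=cv2.imread('pics/scene0.png');t=cv2.imread('pics/top0.png')
a=cv2.resize(s[210:330,150:280],None,fx=3,fy=3,interpolation=2);b=cv2.resize(t[180:310,390:520],None,fx=3,fy=3,interpolation=2)[:360]
cv2.imwrite('pics/c1.png',np.hstack([a,b]))
b=cv2.resize(t[140:230,170:310],None,fx=4,fy=4,interpolation=2)
cv2.imwrite('pics/c2.png',b)
E
```

```text
(no output)
```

View pics/c1.png

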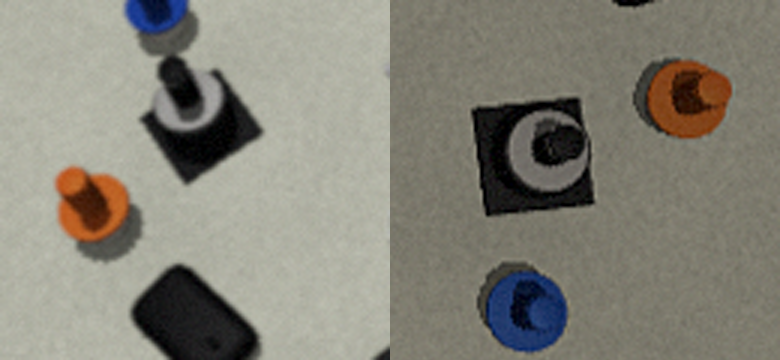

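View pics/c2.png

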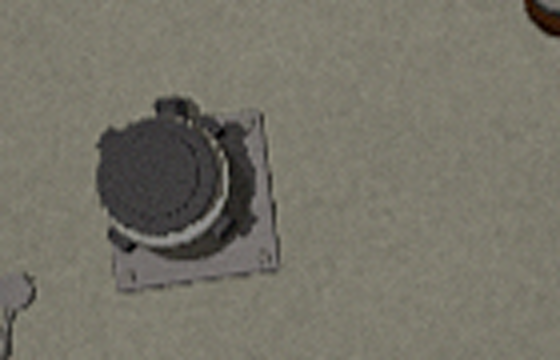

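The three tool look-alikes in the top view are black in the holder (440,232), orange (485,214) and blue (435,283). The black-handled one with the steel guard, hanging in the black holder, fits the description, and the crop confirms it. The proud cover is on the left canister (210,184), where the flange is visibly off the white rim. The right one (341,193) is closed.

```bash
python3 - <<'E'
from h import *
t=snap('top')
s=snap('scene')
print('guard top',atz(t,442.7,230,58),'handle top',atz(t,448.3,226.7,118))
print('guard sc',atz(s,150+188/3,210+100/3,58),'hand top',atz(s,150+173/3,210+65/3,118))
print('plate corners',[atz(t,390+(u-390)/3,180+v/3,5).round() for u,v in [(471,108),(579,98),(595,203),(487,215)]])
print('flange',atz(t,210.3,183.7,86))
for p in (t,s):
  for q in ['seater_handle','cover_pad','cover_flange']:
    for d in spotter.masks_of(p,q):
        if d['p']<.3: continue
        m=d['mask'].astype(np.uint8); c=max(cv2.findContours(m,0,1)[0],key=cv2.contourArea)
        e=cv2.fitEllipse(c) if len(c)>5 else None
        M=cv2.moments(m); print(q,round(d['p'],2),m.sum(),e,M['m10']/M['m00'],M['m01']/M['m00'], atz(p,*e[0],{'seater_handle':58}.get(q,86)).round(1))
E
```

```text
guard top [ 504.07218982 -311.18262763   58.        ] handle top [ 505.56829261 -309.05563964  118.        ]
guard sc [ 506.71695058 -309.14435515   58.        ] hand top [ 504.24977909 -306.53275844  118.        ]
plate corners [array([ 542., -266.,    5.]), array([ 549., -349.,    5.]), array([ 467., -358.,    5.]), array([ 459., -274.,    5.])]
flange [611.20198771 196.99108533  86.        ]
seater_handle 0.9 600 ((435.39208984375, 282.931640625), (26.578224182128906, 27.02577781677246), 109.92587280273438) 435.38166666666666 282.92833333333334 [ 388.9 -289.8   58. ]
seater_handle 0.68 577 ((488.531494140625, 212.1803741455078), (24.518035888671875, 28.18537712097168), 74.54173278808594) 488.5164644714038 212.18024263431542 [ 542.  -414.5   58. ]
cover_pad 0.57 678 ((208.8882293701172, 182.96463012695312), (28.43172264099121, 28.70103645324707), 6.411708354949951) 208.85545722713863 182.92477876106196 [612.9 200.1  86. ]
cover_flange 0.98 711 ((208.7404022216797, 182.9663848876953), (28.53127670288086, 29.890485763549805), 66.3781509399414) 208.7454289732771 182.9507735583685 [612
[... 419 characters left out ...]
693420410156, 278.5701599121094), (23.699527740478516, 28.8958683013916), 138.81443786621094) 179.47894736842105 278.5701754385965 [ 550.4 -420.2   58. ]
cover_pad 0.59 346 ((389.30548095703125, 179.30381774902344), (18.60287094116211, 21.782350540161133), 98.86026000976562) 389.3063583815029 179.29479768786126 [613.7 198.7  86. ]
cover_flange 0.91 352 ((388.5579528808594, 178.7819061279297), (18.06162452697754, 22.836034774780273), 100.58644104003906) 388.5738636363636 178.76704545454547 [611.1 198.1  86. ]
cover_flange 0.41 430 ((211.5612335205078, 241.91580200195312), (22.144941329956055, 23.575319290161133), 155.55609130859375) 211.56279069767442 241.96279069767442 [ 517.3 -310.1   86. ]
```

>>> apply_moves(
  series=[
    [1,[0.025,-0.05,0.01],0],
    [1,[0.05,-0.1,0.02],0],
    [1,[0.075,-0.15,0.03],0],
    [1,[0.1,-0.2,0.04],0],
    [1,[0.125,-0.25,0.04],0],
  ],
)

```text
time: 2.22
tool_pos: [386.3, 289.3, 251.1]
tcp_rot: [179.9, 0.1, 154.3]
ft_force: [1.1, -0.1, 0.5]
finger_gap: 85.4
```

>>> apply_moves(
  series=[
    [1,[0.02,-0.055,0],0],
    [1,[0.04,-0.11,0],0],
    [1,[0.06,-0.165,0],0],
    [1,[0.08,-0.22,0],0],
    [1,[0.1,-0.27,0],0],
  ],
)

```text
time: 2.85
tool_pos: [486.8, 17.2, 251.5]
tcp_rot: [179.9, 0.1, 154.3]
ft_force: [0.3, 0.3, 0.5]
finger_gap: 85.4
```

>>> apply_moves(
  series=[
    [1,[0.004,-0.06,0],0],
    [1,[0.008,-0.12,0],0],
    [1,[0.012,-0.18,0],0],
    [1,[0.016,-0.24,0],0],
    [1,[0.018,-0.3,0],0],
  ],
)

```text
time: 3.48
tool_pos: [504.7, -284.8, 251.7]
tcp_rot: [179.9, 0.2, 154.3]
ft_force: [0.1, 0.7, 0.4]
finger_gap: 85.3
```

>>> apply_moves(
  series=[
    [1,[0,-0.027,-0.02],0],
    [1,[0,-0.027,-0.04],0],
    [1,[0,-0.027,-0.04],0],
  ],
)

```text
time: 3.85
tool_pos: [503.5, -310.3, 209.0]
tcp_rot: [179.8, -0.1, 154.3]
ft_force: [0.6, -0.1, 0.5]
finger_gap: 85.3
```

```bash
python3 - <<'E'
from h import *
p=snap('wrist','w1.png'); print(p['intrinsics'],p['rvec'],p['tvec'],sense()['tool_pos'],sense()['joint_pos'])
E
```

```text
[[309.70691629   0.         323.29333561]
 [  0.         309.70691629 200.15005721]
 [  0.           0.           1.        ]] [-2.46920417 -1.55095931 -0.20754242] [  60.77269374 -601.55102589  226.28717492] [ 504.29947101 -310.34919463  210.65487789] [ -36.6976105     6.2254252    86.52359947    0.19704968   87.25461439
 -101.02331036]
```

View pics/w1.png

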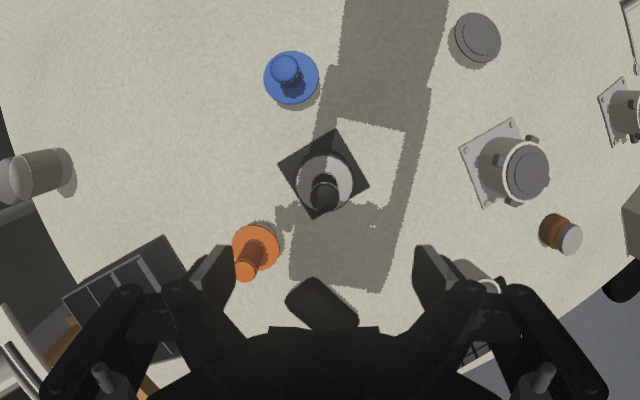

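The wrist view shows the black-handled tool with guard centre about (325,182) and handle top about (325,198). Next I measure it with the fisheye model.

```bash
cat >> h.py <<'E'
def wray(p,u,v):
    K=np.array(p['intrinsics']);R=cv2.Rodrigues(np.array(p['rvec'],float))[0]
    x,y=(u-K[0,2])/K[0,0],(v-K[1,2])/K[1,1]; th=np.hypot(x,y); s=np.sin(th)/th if th>1e-9 else 1
    d=R.T@np.array([x*s,y*s,np.cos(th)]); return -R.T@np.array(p['tvec'],float).ravel(),d
def watz(p,u,v,z):
    c,d=wray(p,u,v); return c+d*(z-c[2])/d[2]
def wproj(p,X):
    X=np.atleast_2d(np.array(X,float)).reshape(-1,1,3)
    return cv2.fisheye.projectPoints(X,np.array(p['rvec'],float).reshape(3,1),np.array(p['tvec'],float).reshape(3,1),np.array(p['intrinsics'],float),np.zeros((4,1)))[0].reshape(-1,2)
def circ(x,y,z,rad,n=60):
    a=np.linspace(0,2*np.pi,n); return np.c_[x+rad*np.cos(a),y+rad*np.sin(a),np.full(n,z)]
E
python3 - <<'E'
from h import *
p=snap('wrist')
im=cv2.resize(p['color'],None,fx=6,fy=6,interpolation=2)
for x,y,col in [(504.5,-310,(0,0,255))]:
    for z,rad in [(58,30),(118,13),(52,33)]:
        w=wproj(p,circ(x,y,z,rad)); cv2.polylines(im,[np.int32((w+.5)*6)],True,col,1)
cv2.imwrite('pics/w1c.png',im[115*6:215*6,265*6:390*6])
for q in ['seater_handle','seater_guard']:
  for d in spotter.search_frame(p,q): print(q,d['p'],toworld(p,d['xyz']))
E
```

```text
seater_handle 0.95 [ 539.69330559 -411.8128516    40.9426806 ]
seater_handle 0.83 [ 496.99311916 -308.15314173   57.79760956]
seater_handle 0.69 [ 394.13051771 -288.29395627   38.2413324 ]
seater_guard 0.87 [ 535.76648774 -410.37315733   41.78966466]
seater_guard 0.78 [ 393.5680314  -292.26758513   46.4257006 ]
seater_guard 0.64 [ 495.46937527 -306.77540017   63.58639465]
```

View pics/w1c.png

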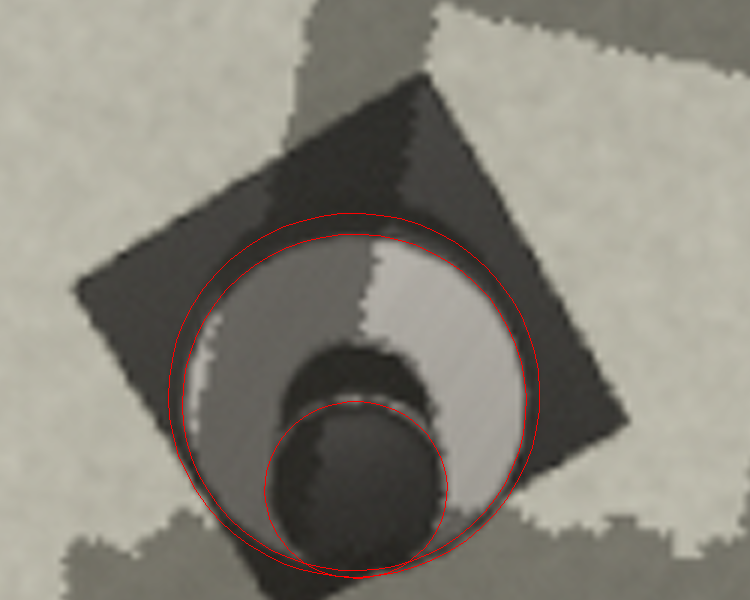

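The overlay at (504.5, -310) matches, so I descend.

>>> apply_moves(
  series=[
    [1,[0,0,-0.04],0],
    [1,[0,0,-0.08],0],
    [1,[0,0,-0.11],0],
    [1,[0,0,-0.133],0],
    [1,[0,0,-0.133],0],
  ],
)

```text
time: 4.68
tool_pos: [504.8, -309.6, 78.8]
tcp_rot: [179.8, 0.1, 154.4]
ft_force: [0.4, 0.2, -0.8]
finger_gap: 85.4
```

>>> apply_moves(
  series=[
    [0.25,[0,0,0],0],
    [0.15,[0,0,0],0],
    [0.1,[0,0,0],0],
    [0.0,[0,0,0],0],
    [0,[0,0,0],0],
  ],
  grip_force=90,
)

```text
time: 5.3
tool_pos: [505.6, -310.0, 80.2]
tcp_rot: [179.8, 0.2, 154.4]
ft_force: [-0.2, 2.1, 6.2]
finger_gap: 22.4
```

>>> apply_moves(
  series=[
    [0,[0,0,0],0],
    [0,[0,0,0],0],
  ],
)

```text
time: 5.55
tool_pos: [505.6, -310.1, 80.3]
tcp_rot: [179.8, 0.2, 154.4]
ft_force: [0.3, -0.6, 1.5]
finger_gap: 22.5
```

```bash
python3 - <<'E'
from h import *
p=snap('wrist','w2.png'); print(sense())
s=snap('scene');cv2.imwrite('pics/s2.png',cv2.resize(s['color'][190:310,150:280],None,fx=5,fy=5,interpolation=2))
E
```

```text
{'time': 5.6, 'joint_pos': array([ -36.60163691,   11.71236773,   94.42156064,    0.21080501,
         73.6668349 , -101.07583528]), 'qd': array([ 0.00041   ,  0.02668101, -0.07078659,  0.01019444, -0.10879158,
       -0.03041466]), 'joint_efforts': array([-1.86701962e-01, -5.69620335e+01, -4.63689637e+01, -2.77540076e-02,
       -5.28195163e-02, -1.37247869e-03]), 'tool_pos': array([ 505.60141589, -310.03945222,   80.26509846]), 'tcp_rot': array([179.83952313,   0.23432541, 154.41493883]), 'ft_force': array([0.05342022, 0.52532485, 1.59574694]), 'wrist_torque': array([0.0185943 , 0.00460781, 0.02255679]), 'finger_gap': 22.875853386864026}
```

View pics/w2.png

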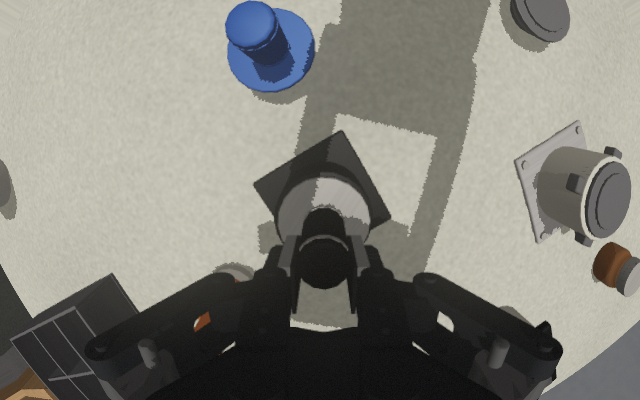

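View pics/s2.png

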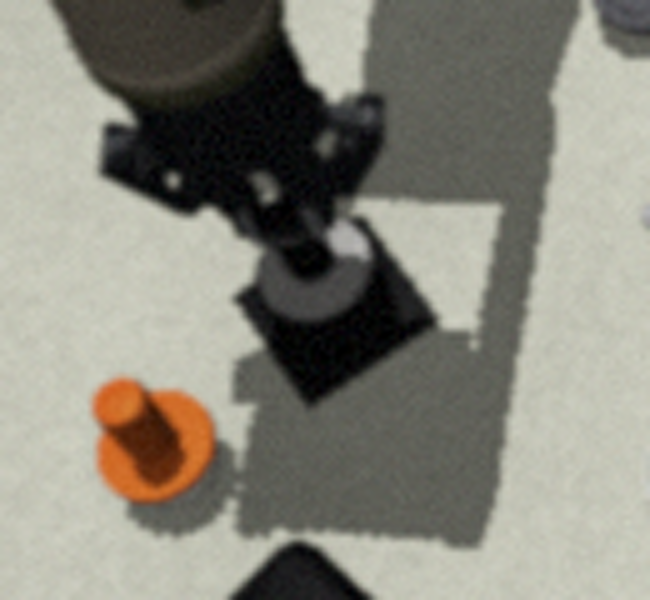

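Grip is good: the guard underside lies 28.3 mm below the TCP. Now lifting slowly.

>>> apply_moves(
  series=[
    [0,[0,0,0.015],0],
    [0,[0,0,0.035],0],
    [0,[0,0,0.06],0],
    [0,[0,0,0.09],0],
    [0,[0,0,0.12],0],
  ],
)

```text
time: 6.28
tool_pos: [505.8, -310.2, 203.0]
tcp_rot: [179.9, 0.3, 154.4]
ft_force: [-0.5, -0.5, -1.9]
finger_gap: 22.7
```

>>> apply_moves(
  series=[
    [0,[0,0.02,0],0],
    [0,[0,0.05,0],0],
    [0,[0,0.09,0],0],
    [0,[0,0.13,0],0],
    [0,[0,0.17,0],0],
  ],
)

```text
time: 6.9
tool_pos: [505.0, -137.8, 202.3]
tcp_rot: [179.8, 0.3, 154.4]
ft_force: [1.1, 1.3, -1.2]
finger_gap: 22.9
```

```bash
python3 - <<'E'
from h import *
p=snap('wrist','w3.png'); a=sense();print(a['tool_pos'],a['ft_force'],a['wrist_torque'],a['finger_gap'])
s=snap('scene');cv2.imwrite('pics/s3.png',cv2.resize(s['color'][150:280,190:320],None,fx=4,fy=4,interpolation=2))
E
```

```text
[ 505.06314584 -133.37079377  202.30261564] [ 1.39910262  2.25766312 -1.65870494] [ 0.24202438 -0.13247959 -0.0300799 ] 22.86396525384232
```

View pics/w3.png

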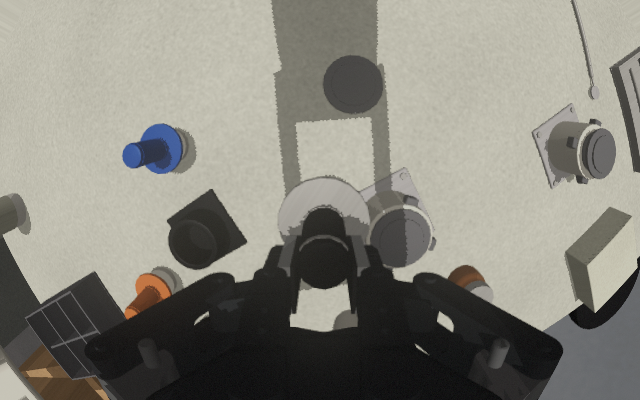

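View pics/s3.png

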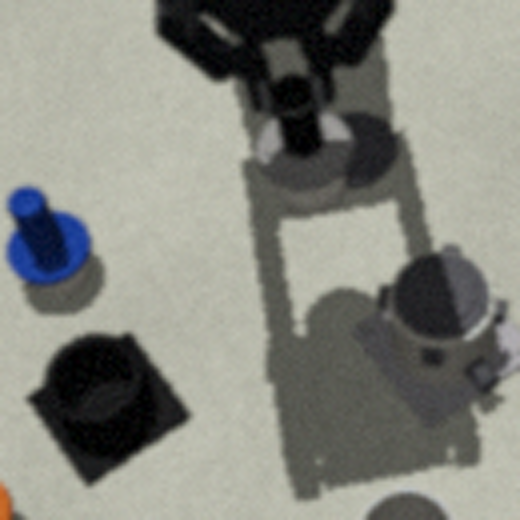

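The tool is out, and the holder bore is visible at about (200,240) in the wrist view. Next, over to the proud cover.

>>> apply_moves(
  series=[
    [0,[0.018,0.056,0],0],
    [0,[0.036,0.112,0],0],
    [0,[0.054,0.168,0],0],
    [0,[0.072,0.224,0],0],
    [0,[0.085,0.265,0],0],
  ],
)

```text
time: 7.62
tool_pos: [589.9, 132.0, 201.8]
tcp_rot: [179.8, 0.2, 154.7]
ft_force: [0.5, -1.4, -2.5]
finger_gap: 22.6
```

>>> apply_moves(
  series=[
    [0,[0.008,0.03,0],0],
    [0,[0.013,0.05,0],0],
    [0,[0.013,0.05,0],0],
  ],
)

```text
time: 8.0
tool_pos: [602.5, 182.9, 201.3]
tcp_rot: [179.8, 0.1, 154.8]
ft_force: [-0.0, -1.2, -1.3]
finger_gap: 22.6
```

```bash
python3 - <<'E'
from h import *
p=snap('wrist'); a=sense();print(a['tool_pos'],a['tcp_rot'],a['ft_force'],a['finger_gap'],a['joint_pos'])
x,y,z=a['tool_pos']
im=cv2.resize(p['color'],None,fx=3,fy=3,interpolation=2)
for zz,rad,xx,yy,col in [(z-22.3,30,x,y,(0,0,255)),(z+37.7,13,x,y,(0,0,255)),(86,33,612,198.5,(0,255,0)),(89,24,612,198.5,(0,255,0)),(70,37,612,198.5,(255,0,0))]:
    w=wproj(p,circ(xx,yy,zz,rad)); cv2.polylines(im,[np.int32((w+.5)*3)],True,col,1)
cv2.imwrite('pics/w4.png',im[120*3:310*3,210*3:440*3])
for n in ['top','scene']:
    t=snap(n)
    u,v=proj(t,[612,198.5,100]).astype(int)
    im=cv2.resize(t['color'],None,fx=5,fy=5,interpolation=2)
    for zz,rad,xx,yy,col in [(z-22.3,30,x,y,(0,0,255)),(z-28.3-38,22,x,y,(0,0,255)),(86,33,612,198.5,(0,255,0)),(70,37,612,198.5,(255,0,0))]:
        w=np.array([proj(t,q) for q in circ(xx,yy,zz,rad)]); cv2.polylines(im,[np.int32((w+.5)*5)],True,col,1)
    cv2.imwrite('pics/%s4.png'%n,im[(v-60)*5:(v+50)*5,(u-60)*5:(u+60)*5])
E
```

```text
[602.58712695 181.79917906 201.40180158] [1.79832152e+02 1.62880625e-01 1.54746958e+02] [-0.11012034 -0.84653283 -2.02982727] 22.834135632739393 [ 1.21012320e+01  1.19617199e+01  8.11434764e+01  3.46547740e-02
  8.66634906e+01 -5.26479117e+01]
```

View pics/w4.png

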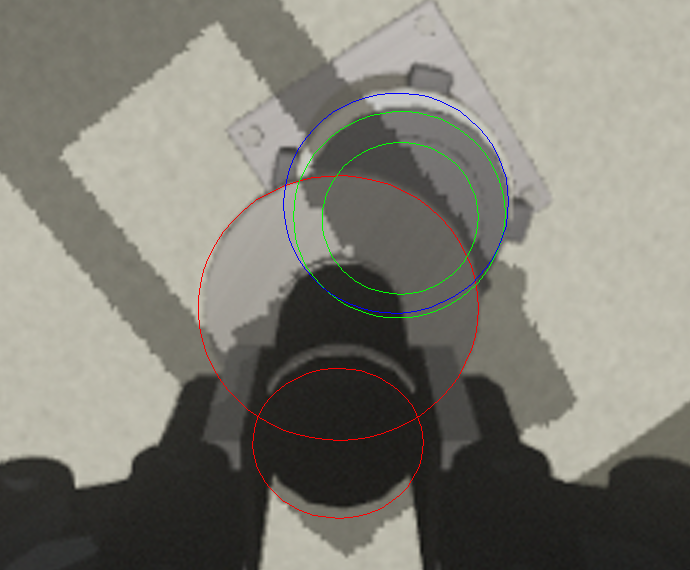

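View pics/top4.png

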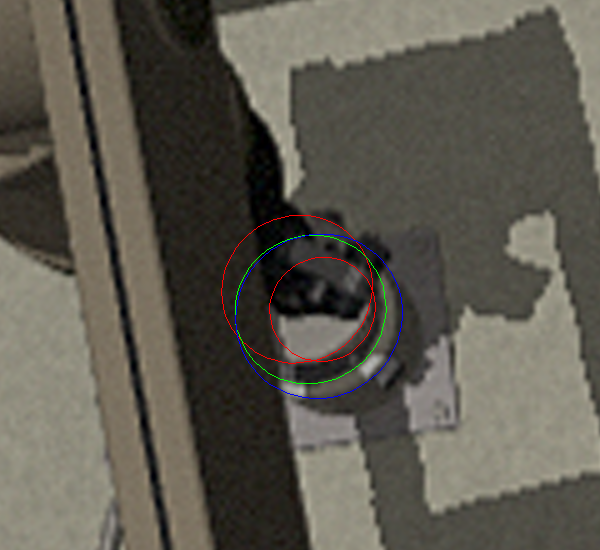

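View pics/scene4.png

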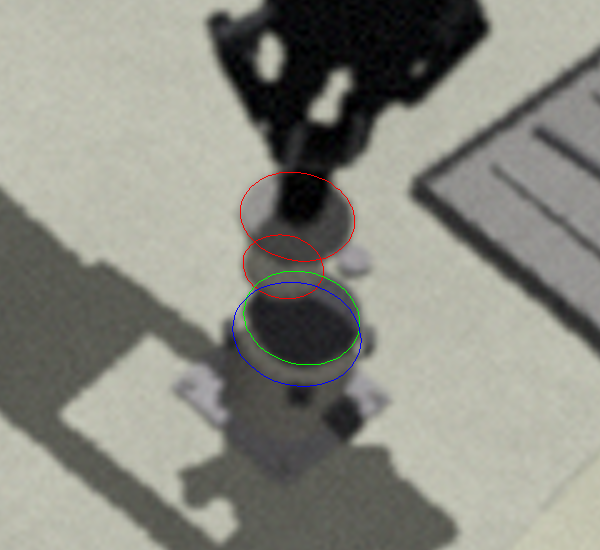

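```bash
python3 - <<'E'
from h import *
p=snap('wrist')
crop=p['color'][130:240,280:410]
g=cv2.createCLAHE(4,(4,4)).apply(cv2.cvtColor(crop,cv2.COLOR_BGR2GRAY))
im=cv2.cvtColor(cv2.resize(g,None,fx=6,fy=6,interpolation=2),cv2.COLOR_GRAY2BGR); raw=im.copy()
def dr(x,y,z,rad,c):
    w=wproj(p,circ(x,y,z,rad)); cv2.polylines(im,[np.int32((w+.5-[280,130])*6)],True,c,1)
for x,y,c in [(612,198.5,(0,255,0)),(614,200,(0,0,255))]:
    dr(x,y,86,33,c);dr(x,y,89,24,c);dr(x,y,70,37,c)
cv2.imwrite('pics/w5.png',im);
E
```

```text
(no output)
```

View pics/w5.png

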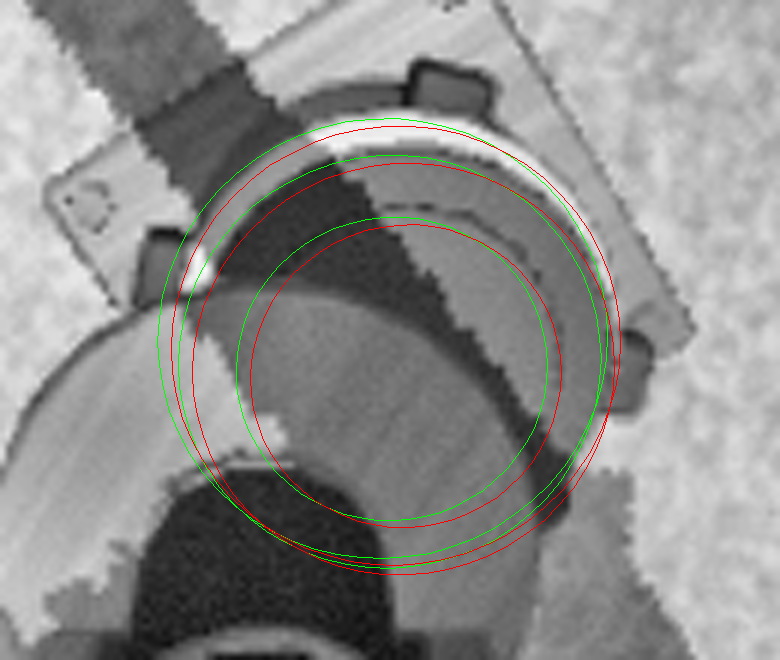

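```bash
python3 - <<'E'
from h import *
from scipy.optimize import least_squares
p=snap('wrist'); a=sense(); print(a['tool_pos'])
def fit(pts,z,rad):
    P=np.array([watz(p,u/6-.5+280,v/6-.5+130,z) for u,v in pts])
    f=least_squares(lambda c:np.hypot(P[:,0]-c[0],P[:,1]-c[1])-rad,[612,198]); print(z,rad,f.x,f.fun.round(1))
fit([(385,207),(420,207),(470,222),(510,248),(540,285)],89,24)
fit([(350,120),(400,110),(450,115),(500,138),(550,178),(590,235),(610,290)],70,37)
fit([(225,265),(270,205),(340,160),(400,150),(480,157),(555,210),(590,270)],86,33)
print('base px edges->')
# own tool guard
z=a['tool_pos'][2]-22.3
fit([(100,330),(60,370),(25,425),(250,285),(320,290),(370,303),(420,330),(470,370),(510,420)],z,30)
E
```

```text
[602.89010906 180.76483052 201.88793803]
89 24 [611.28749054 200.4499637 ] [ 0.1  0.  -0.2 -0.   0.1]
70 37 [611.4831692  199.75614683] [-0.7  0.3  0.6  0.1 -0.2 -0.3  0. ]
86 33 [612.57052697 200.97852396] [-0.9 -0.4  0.4  0.2  0.9 -0.1 -1.2]
base px edges->
179.58793803335746 30 [602.70454409 180.85417105] [ 0.5  0.  -0.6  0.  -0.   0.1 -0.1 -0.2 -0.1]
```

>>> apply_moves(
  series=[
    [0,[0.004,0.01,-0.005],0],
    [0,[0.009,0.0193,-0.015],0],
    [0,[0.009,0.0193,-0.025],0],
    [0,[0.009,0.0193,-0.033],0],
    [0,[0.009,0.0193,-0.033],0],
  ],
)

```text
time: 8.88
tool_pos: [611.0, 199.8, 167.3]
tcp_rot: [179.9, 0.1, 154.6]
ft_force: [0.4, 0.4, -2.4]
finger_gap: 22.8
```

```bash
python3 - <<'E'
from h import *
s=snap('scene')
a=sense();print(a['tool_pos'],a['tcp_rot'],a['ft_force'],a['finger_gap'])
x,y,z=a['tool_pos']
u,v=proj(s,[612,199,100]).astype(int)
im=cv2.resize(s['color'],None,fx=7,fy=7,interpolation=2)
cv2.imwrite('pics/s6.png',im[(v-45)*7:(v+35)*7,(u-45)*7:(u+45)*7])
E
```

```text
[611.49812296 199.84487777 168.24985237] [1.79838146e+02 1.46174516e-01 1.54628865e+02] [-0.65579328  0.24400871 -1.37407078] 22.773267652709528
```

View pics/s6.png

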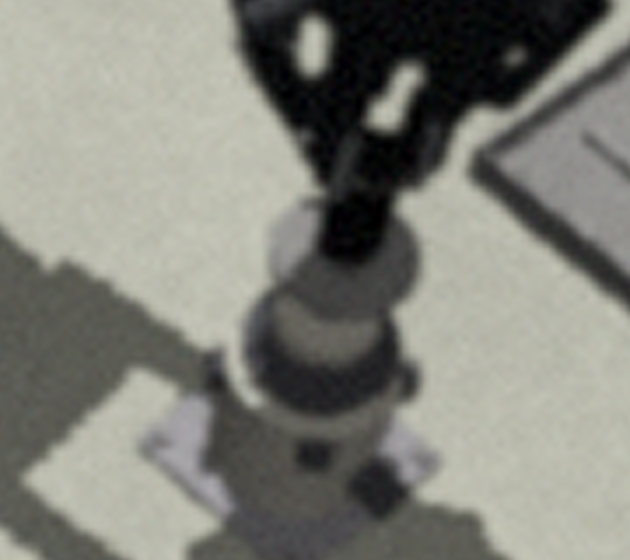

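>>> apply_moves(
  series=[
    [0,[0,0,-0.002],0],
    [0,[0,0,-0.004],0],
    [0,[0,0,-0.006],0],
    [0,[0,0,-0.006],0],
  ],
)

```text
time: 9.43
tool_pos: [611.4, 199.8, 162.0]
tcp_rot: [179.8, 0.1, 154.6]
ft_force: [0.9, 0.2, -1.8]
finger_gap: 22.6
```

>>> apply_moves(
  series=[
    [0,[0,0,-0.001],0],
    [0,[0,0,-0.002],0],
    [0,[0,0,-0.003],0],
    [0,[0,0,-0.003],0],
  ],
)

```text
time: 9.93
tool_pos: [611.5, 199.7, 159.3]
tcp_rot: [179.8, 0.2, 154.6]
ft_force: [-0.2, -0.5, -0.4]
finger_gap: 22.6
```

>>> apply_moves(
  series=[
    [0,[0,0,-0.001],0],
    [0,[0,0,-0.002],0],
    [0,[0,0,-0.002],0],
  ],
)

```text
time: 10.3
tool_pos: [612.2, 199.8, 158.6]
tcp_rot: [179.8, 0.2, 154.6]
ft_force: [-0.3, -0.8, 4.7]
finger_gap: 22.9
```

>>> apply_moves(
  series=[
    [0,[0,0,-0.001],0],
    [0,[0,0,-0.002],0],
    [0,[0,0,-0.002],0],
  ],
)

```text
time: 10.68
tool_pos: [612.9, 199.9, 157.8]
tcp_rot: [179.7, 0.3, 154.6]
ft_force: [-1.7, -1.1, 6.3]
finger_gap: 22.4
```

>>> apply_moves(
  series=[
    [0,[0,0,-0.001],0],
    [0,[0,0,-0.002],0],
    [0,[0,0,-0.002],0],
  ],
)

```text
time: 11.05
tool_pos: [613.7, 199.9, 157.5]
tcp_rot: [179.6, 0.4, 154.6]
ft_force: [-2.4, -1.9, 8.8]
finger_gap: 22.7
```

>>> apply_moves(
  series=[
    [0,[-0.002,0,-0.001],0],
    [0,[-0.002,0,-0.002],0],
    [0,[-0.002,0,-0.003],0],
  ],
)

```text
time: 11.42
tool_pos: [613.1, 199.9, 157.1]
tcp_rot: [179.5, 0.6, 154.6]
ft_force: [-2.5, -2.9, 13.7]
finger_gap: 22.4
```

```bash
python3 - <<'E'
from h import *
s=snap('scene')
F=[sense() for _ in range(1)]
a=F[0];print(a['tool_pos'],a['tcp_rot'],a['ft_force'],a['wrist_torque'],a['finger_gap'])
u,v=proj(s,[612,199,100]).astype(int)
im=cv2.resize(s['color'],None,fx=7,fy=7,interpolation=2)
cv2.imwrite('pics/s7.png',im[(v-45)*7:(v+35)*7,(u-45)*7:(u+45)*7])
p=snap('wrist'); a=sense();print(a['tool_pos'],a['ft_force'])
x,y,z=a['tool_pos']
im=cv2.resize(p['color'],None,fx=4,fy=4,interpolation=2)
for zz,rad,xx,yy,col in [(z-22.3,30,x,y,(0,0,255)),(89,24,611.6,200.1,(0,255,0)),(86,33,611.6,200.1,(0,255,0))]:
    w=wproj(p,circ(xx,yy,zz,rad)); cv2.polylines(im,[np.int32((w+.5)*4)],True,col,1)
cv2.imwrite('pics/w7.png',im[140*4:290*4,230*4:420*4])
E
```

```text
[613.04431087 199.85448995 157.0224997 ] [179.52888256   0.63219467 154.6012153 ] [-1.67970176 -1.42685863 10.46573427] [-0.39875413  0.46084559 -0.01824717] 22.805086131175724
[612.99227469 199.90887862 156.96123072] [-1.58567842 -1.57621304 12.03357755]
```

View pics/s7.png

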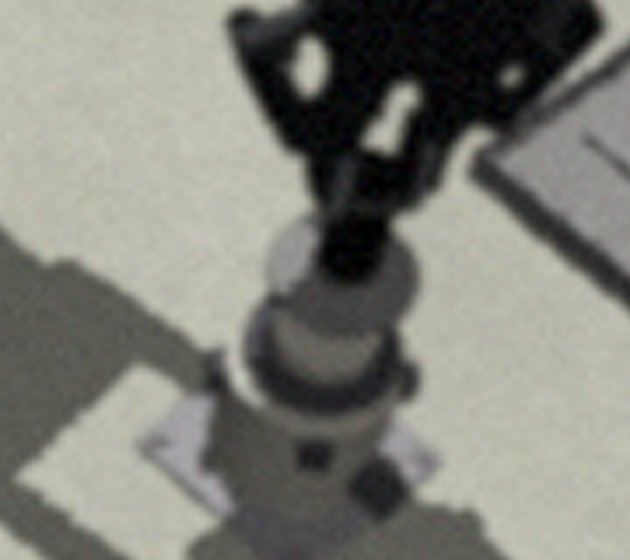

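View pics/w7.png

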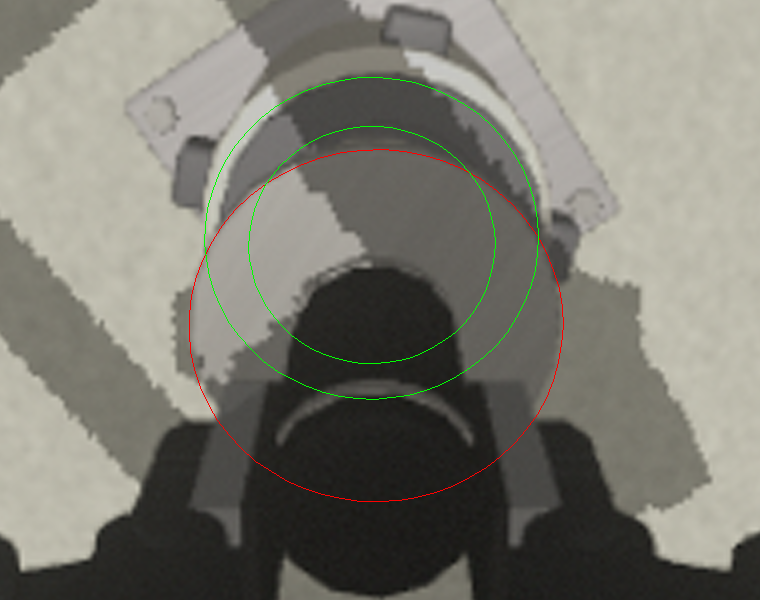

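>>> apply_moves(
  series=[
    [0,[-0.002,-0.0005,-0.0028],0],
    [0,[-0.0025,-0.0005,-0.0032],0],
    [0,[-0.0025,-0.0005,-0.0036],0],
  ],
)

```text
time: 11.9
tool_pos: [612.2, 199.8, 156.5]
tcp_rot: [179.4, 0.9, 154.6]
ft_force: [-1.6, -1.9, 13.0]
finger_gap: 23.1
```

>>> apply_moves(
  series=[
    [0,[-0.0025,-0.0005,-0.0034],0],
    [0,[-0.0025,-0.0005,-0.0038],0],
    [0,[-0.0025,-0.0005,-0.0042],0],
    [0,[-0.0025,-0.0005,-0.0042],0],
  ],
)

```text
time: 12.4
tool_pos: [610.5, 199.5, 153.5]
tcp_rot: [179.3, 0.9, 154.6]
ft_force: [-0.6, -0.4, 4.9]
finger_gap: 22.7
```

```bash
python3 - <<'E'
from h import *
s=snap('scene')
u,v=proj(s,[612,199,100]).astype(int)
im=cv2.resize(s['color'],None,fx=7,fy=7,interpolation=2)
cv2.imwrite('pics/s8.png',im[(v-45)*7:(v+35)*7,(u-45)*7:(u+45)*7])
p=snap('wrist'); a=sense();print(a['tool_pos'],a['tcp_rot'],a['ft_force'])
cv2.imwrite('pics/w8.png',cv2.resize(p['color'],None,fx=4,fy=4,interpolation=2)[140*4:290*4,230*4:420*4])
E
```

```text
[610.37347826 199.55394539 153.22871155] [179.27598484   0.92909574 154.60641344] [ 0.62670803 -0.26257901 -0.47642645]
```

View pics/s8.png

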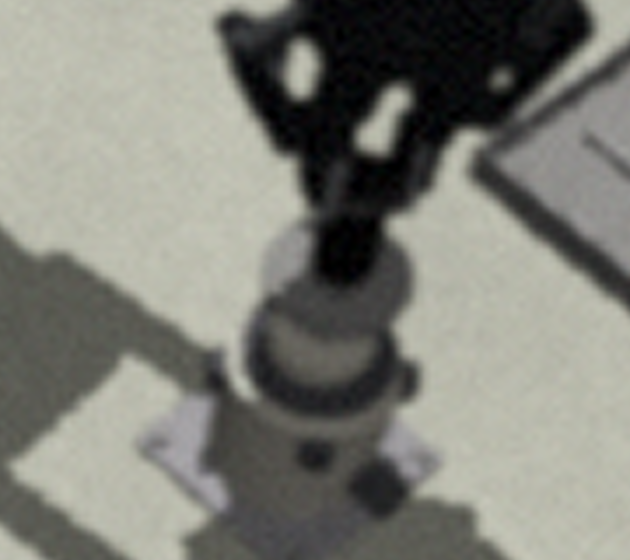

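View pics/w8.png

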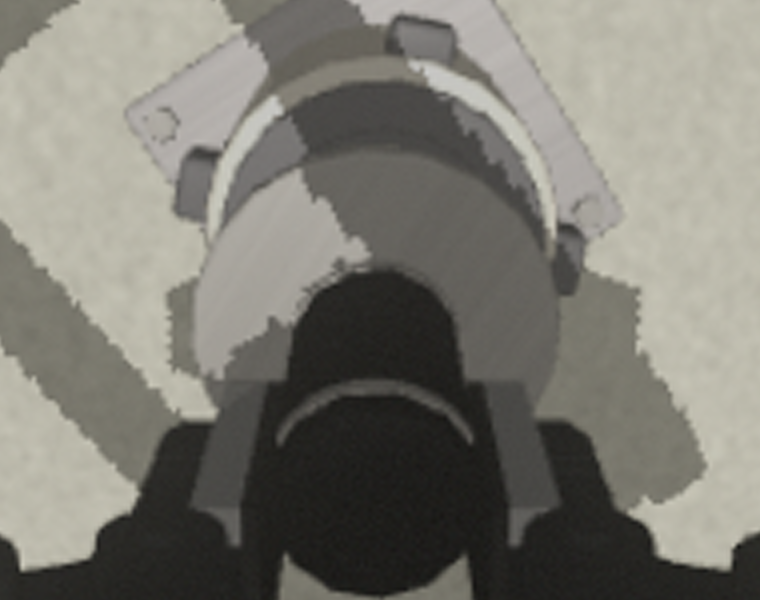

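The cover has given way: the force fell to about zero. I follow it down gently to the hard stop.

>>> apply_moves(
  series=[
    [0,[0,0,-0.001],0],
    [0,[0,0,-0.002],0],
    [0,[0,0,-0.003],0],
    [0,[0,0,-0.003],0],
  ],
)

```text
time: 13.0
tool_pos: [610.1, 199.5, 149.7]
tcp_rot: [179.3, 0.9, 154.6]
ft_force: [0.7, 0.2, -1.6]
finger_gap: 22.8
```

>>> apply_moves(
  series=[
    [0,[0,0,-0.0005],0],
    [0,[0,0,-0.001],0],
    [0,[0,0,-0.001],0],
  ],
)

```text
time: 13.38
tool_pos: [610.3, 199.4, 149.0]
tcp_rot: [179.3, 0.9, 154.6]
ft_force: [0.1, -0.7, 0.4]
finger_gap: 23.0
```

>>> apply_moves(
  series=[
    [0,[-0.0003,0,-0.001],0],
    [0,[-0.0005,0,-0.0015],0],
    [0,[-0.0007,0,-0.002],0],
    [0,[-0.0007,0,-0.002],0],
  ],
)

```text
time: 13.88
tool_pos: [610.7, 199.5, 148.9]
tcp_rot: [179.2, 1.1, 154.6]
ft_force: [-0.4, -1.0, 8.5]
finger_gap: 22.4
```

>>> apply_moves(
  series=[
    [0,[-0.001,-0.0002,-0.0026],0],
    [0,[-0.001,-0.0002,-0.0029],0],
    [0,[-0.001,-0.0002,-0.0029],0],
    [0,[-0.001,-0.0002,-0.0029],0],
    [0,[-0.001,-0.0002,-0.0029],0],
  ],
)

```text
time: 14.5
tool_pos: [611.2, 199.4, 148.8]
tcp_rot: [179.1, 1.3, 154.6]
ft_force: [-1.7, -1.5, 11.2]
finger_gap: 22.6
```

>>> apply_moves(
  series=[
    [0,[-0.001,-0.0002,-0.0029],0],
    [0,[-0.001,-0.0002,-0.0029],0],
    [0,[-0.001,-0.0002,-0.0029],0],
    [0,[-0.001,-0.0002,-0.0029],0],
    [0,[-0.001,-0.0002,-0.0029],0],
  ],
)

```text
time: 15.12
tool_pos: [611.6, 199.3, 148.8]
tcp_rot: [178.9, 1.5, 154.6]
ft_force: [-2.7, -0.9, 12.8]
finger_gap: 22.5
```

>>> apply_moves(
  series=[
    [0,[-0.0015,-0.0002,-0.003],0],
    [0,[-0.0015,-0.0002,-0.0032],0],
    [0,[-0.0015,-0.0002,-0.0032],0],
    [0,[-0.0015,-0.0002,-0.0032],0],
    [0,[-0.0015,-0.0002,-0.0032],0],
  ],
)

```text
time: 15.75
tool_pos: [611.6, 199.3, 148.7]
tcp_rot: [178.8, 1.7, 154.6]
ft_force: [-2.3, -1.5, 15.0]
finger_gap: 22.6
```

>>> apply_moves(
  series=[
    [0,[-0.0015,-0.0002,-0.0032],0],
    [0,[-0.0015,-0.0002,-0.0032],0],
    [0,[-0.0015,-0.0002,-0.0032],0],
    [0,[-0.0015,-0.0002,-0.0032],0],
    [0,[-0.0015,-0.0002,-0.0032],0],
  ],
)

```text
time: 16.38
tool_pos: [611.7, 199.2, 148.8]
tcp_rot: [178.7, 1.9, 154.6]
ft_force: [-2.2, -1.8, 14.3]
finger_gap: 22.6
```

```bash
python3 - <<'E'
from h import *
for i in range(3):
    s=snap('scene'); a=sense();print(a['time'],a['tool_pos'],a['tcp_rot'],a['ft_force'])
u,v=proj(s,[612,199,100]).astype(int)
im=cv2.resize(s['color'],None,fx=7,fy=7,interpolation=2)
cv2.imwrite('pics/s9.png',im[(v-45)*7:(v+35)*7,(u-45)*7:(u+45)*7])
E
```

```text
16.425 [611.65290654 199.18877192 148.76013457] [178.67976322   1.86945526 154.57792267] [-1.98378494 -1.49084908 14.26534101]
16.475 [611.65961509 199.16740389 148.78363088] [178.67811978   1.86904219 154.57581662] [-2.12485839 -1.56528721 14.6885763 ]
16.525 [611.66514135 199.16740121 148.78966894] [178.67920452   1.8705009  154.57721356] [-2.79362298 -1.74184269 14.71118313]
```

View pics/s9.png

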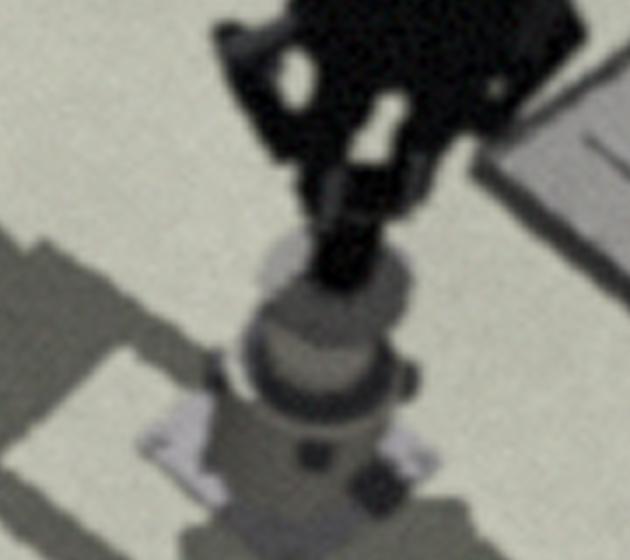

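Held about 14–16 N for over 1.5 s with z at a hard stop. Releasing upward.

>>> apply_moves(
  series=[
    [0,[0,0,0.002],0],
    [0,[0,0,0.008],0],
    [0,[0,0,0.02],0],
    [0,[0,0,0.04],0],
    [0,[0,0,0.06],0],
  ],
)

```text
time: 17.15
tool_pos: [611.9, 199.2, 210.7]
tcp_rot: [178.6, 1.9, 154.6]
ft_force: [1.1, -0.6, -1.8]
finger_gap: 22.6
```

>>> apply_moves(
  series=[
    [0,[-0.01,-0.03,0],0],
    [0,[-0.025,-0.08,0],0],
    [0,[-0.04,-0.13,0],0],
    [0,[-0.04,-0.13,0],0],
  ],
)

```text
time: 17.65
tool_pos: [571.9, 66.0, 212.6]
tcp_rot: [178.7, 2.0, 154.4]
ft_force: [-0.6, 0.2, -1.4]
finger_gap: 22.9
```

```bash
python3 - <<'E'
from h import *
p=snap('wrist'); a=sense();print(a['time'],a['tool_pos'],a['tcp_rot'],a['ft_force'],a['joint_pos'])
cv2.imwrite('pics/w10.png',p['color'])
s=snap('scene');u,v=proj(s,[612,199,80]).astype(int)
im=cv2.resize(s['color'],None,fx=7,fy=7,interpolation=2)
for zz,rad,c in [(75,33,(0,255,0)),(70,37,(255,0,0)),(86,33,(0,0,255))]:
    w=np.array([proj(s,q) for q in circ(611.6,200,zz,rad)]); cv2.polylines(im,[np.int32((w+.5)*7)],True,c,1)
cv2.imwrite('pics/s10.png',im[(v-40)*7:(v+35)*7,(u-45)*7:(u+45)*7])
for q in ['cover_pad','cover_flange']:
  for d in spotter.search_frame(p,q): print(q,d['p'],toworld(p,d['xyz']))
E
```

```text
17.7 [572.31519062  67.75913118 212.60582965] [178.58381393   2.02171166 154.41463143] [-0.18699985  0.06868947 -2.10111794] [  1.42366624   1.18301583  91.61843894   0.34539871  84.75449657
 -63.04019507]
cover_pad 0.63 [607.56990071 197.5233962   77.04964066]
cover_pad 0.56 [427.11123524 -62.18782585  28.73192963]
cover_flange 0.6 [610.21351533 201.75555001  83.19457156]
```

View pics/s10.png

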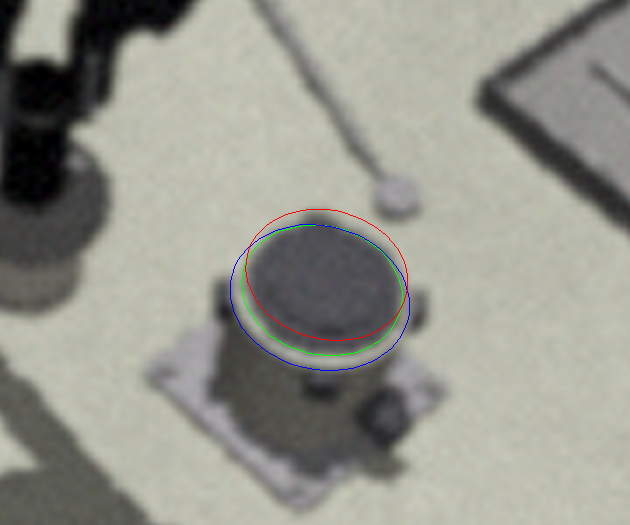

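View pics/w10.png

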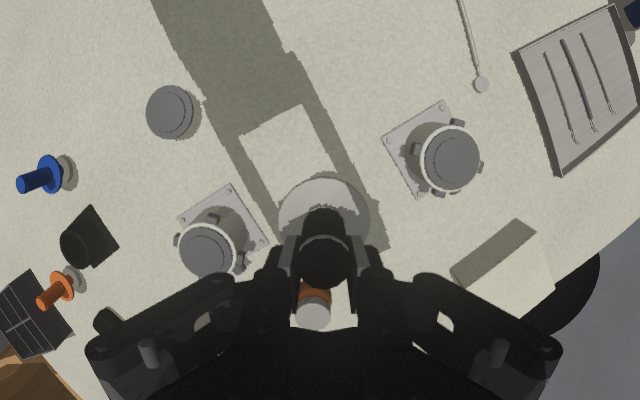

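The flange matches the home overlay (green, z=75), so the cover is flush. Carrying the tool back.

>>> apply_moves(
  series=[
    [0,[-0.01,-0.05,0],0],
    [0,[-0.02,-0.105,0],0],
    [0,[-0.03,-0.16,0],0],
    [0,[-0.04,-0.21,0],0],
    [0,[-0.05,-0.23,0],0],
  ],
)

```text
time: 18.48
tool_pos: [522.6, -161.7, 212.0]
tcp_rot: [178.6, 2.0, 154.6]
ft_force: [-0.2, 0.6, -1.9]
finger_gap: 22.7
```

>>> apply_moves(
  series=[
    [0,[-0.01,-0.02,0],0],
    [0,[-0.02,-0.04,0],0],
    [0,[-0.02,-0.04,0],0],
  ],
)

```text
time: 18.85
tool_pos: [502.8, -202.1, 212.2]
tcp_rot: [178.6, 2.0, 154.5]
ft_force: [0.1, 0.5, -1.1]
finger_gap: 22.5
```

```bash
python3 - <<'E'
from h import *
p=snap('wrist'); a=sense();print(a['time'],a['tool_pos'],a['tcp_rot'],a['ft_force'])
c=wproj(p,[[505,-310,52]])[0].astype(int);print(c)
u0,v0=c-[60,50]
im=cv2.resize(p['color'][v0:v0+100,u0:u0+120],None,fx=6,fy=6,interpolation=2); im=cv2.convertScaleAbs(im,alpha=2)
for zz,rad,co in [(52,33,(0,255,0)),(52,25,(0,255,0))]:
    w=wproj(p,circ(505,-310,zz,rad)); cv2.polylines(im,[np.int32((w+.5-[u0,v0])*6)],True,co,1)
cv2.imwrite('pics/w11.png',im)
t=snap('top');s=snap('scene');
for n,q in (('top',t),('scene',s)):
    c=proj(q,[505,-310,30]).astype(int)-[25,25]
    im=cv2.convertScaleAbs(cv2.resize(q['color'],None,fx=10,fy=10,interpolation=2),alpha=2)
    w=np.array([proj(q,k) for k in circ(505,-310,52,33)]); cv2.polylines(im,[np.int32((w+.5)*10)],True,(0,255,0),1)
    cv2.imwrite('pics/%s11.png'%n,im[c[1]*10:c[1]*10+500,c[0]*10:c[0]*10+500])
a=cv2.imread('pics/top11.png');b=cv2.imread('pics/scene11.png');cv2.imwrite('pics/ts11.png',cv2.resize(np.hstack([a,b]),(800,400)))
E
```

```text
18.9 [ 503.06894356 -201.30222655  212.12481843] [178.59113771   1.99049383 154.56753432] [-0.52797261  0.02246835 -1.55645384]
[234 218]
```

View pics/w11.png

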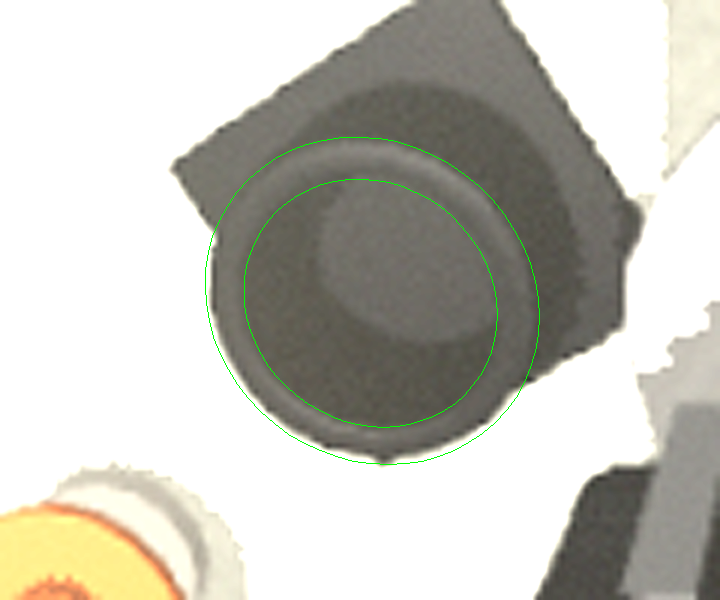

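View pics/ts11.png

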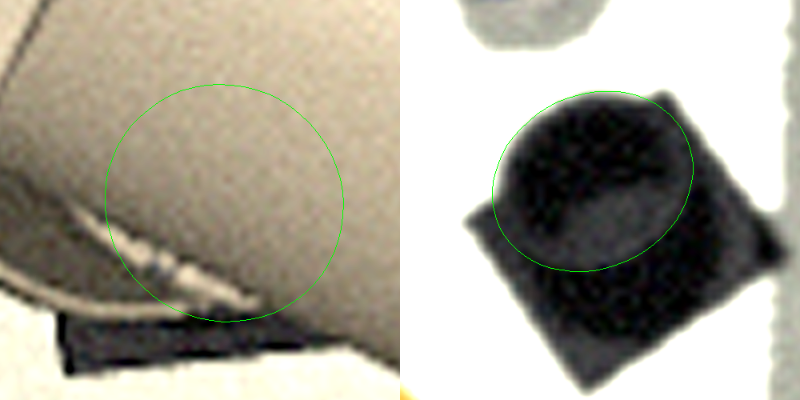

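The holder bore centre fits (505,-310) within 1 mm. With the tool leaning about 2.4° toward +x, I aim the TCP at (503,-310.3).

>>> apply_moves(
  series=[
    [0,[0,-0.03,-0.01],0],
    [0,[0,-0.06,-0.02],0],
    [0,[0,-0.09,-0.03],0],
    [0,[0,-0.109,-0.04],0],
    [0,[0,-0.109,-0.045],0],
  ],
)

```text
time: 19.62
tool_pos: [503.2, -309.8, 166.0]
tcp_rot: [178.6, 1.9, 154.6]
ft_force: [0.3, 0.0, -1.0]
finger_gap: 22.6
```

>>> apply_moves(
  series=[
    [0,[0,0,-0.01],0],
    [0,[0,0,-0.01],0],
  ],
)

```text
time: 19.88
tool_pos: [502.8, -308.4, 154.7]
tcp_rot: [178.5, 1.8, 154.7]
ft_force: [-0.2, 1.1, -1.7]
finger_gap: 22.4
```

```bash
python3 - <<'E'
from h import *
s=snap('scene'); a=sense();print(a['time'],a['tool_pos'],a['tcp_rot'],a['ft_force'])
c=proj(s,[505,-310,60]).astype(int)-[35,35]
im=cv2.convertScaleAbs(cv2.resize(s['color'],None,fx=8,fy=8,interpolation=2),alpha=1.6)
cv2.imwrite('pics/s12.png',im[c[1]*8:c[1]*8+560,c[0]*8:c[0]*8+560])
E
```

```text
19.925 [ 503.09234643 -308.71821025  155.50102975] [178.54080298   1.85707259 154.64984808] [-0.3458322  -0.43729111 -2.66558785]
```

View pics/s12.png

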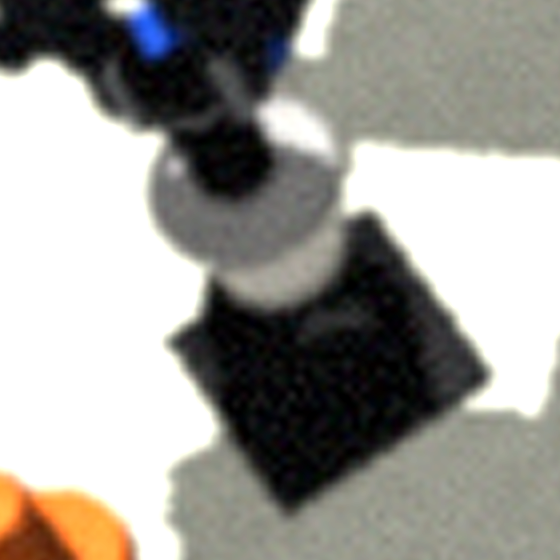

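>>> apply_moves(
  series=[
    [0,[0,-0.0015,-0.008],0],
    [0,[0,-0.0015,-0.018],0],
    [0,[0,-0.0015,-0.026],0],
    [0,[0,-0.0015,-0.026],0],
  ],
)

```text
time: 20.42
tool_pos: [502.3, -309.7, 128.1]
tcp_rot: [178.5, 1.7, 154.6]
ft_force: [0.7, -0.6, -2.1]
finger_gap: 22.6
```

>>> apply_moves(
  series=[
    [0,[0,0,-0.003],0],
    [0,[0,0,-0.007],0],
    [0,[0,0,-0.011],0],
    [0,[0,0,-0.011],0],
  ],
)

```text
time: 20.92
tool_pos: [502.1, -309.5, 116.6]
tcp_rot: [178.5, 1.7, 154.6]
ft_force: [-0.7, 1.0, -2.7]
finger_gap: 22.6
```

>>> apply_moves(
  series=[
    [0,[0.0005,-0.0005,-0.006],0],
    [0,[0.0005,-0.0005,-0.013],0],
    [0,[0.0005,-0.0005,-0.02],0],
    [0,[0.0005,-0.0005,-0.028],0],
    [0,[0.0005,-0.0005,-0.03],0],
  ],
)

```text
time: 21.55
tool_pos: [502.1, -309.6, 85.5]
tcp_rot: [178.5, 1.6, 154.6]
ft_force: [0.9, 0.0, -2.6]
finger_gap: 22.3
```

>>> apply_moves(
  series=[
    [0,[0.0005,0,-0.001],0],
    [0,[0.0005,0,-0.002],0],
    [0,[0.0005,0,-0.003],0],
    [0,[0.0005,0,-0.003],0],
  ],
)

```text
time: 22.05
tool_pos: [502.6, -309.6, 82.6]
tcp_rot: [178.5, 1.6, 154.6]
ft_force: [-0.5, -0.0, -1.4]
finger_gap: 22.9
```

>>> apply_moves(
  series=[
    [0,[0.0003,0,-0.0005],0],
    [0,[0.0003,0,-0.001],0],
    [0,[0.0003,0,-0.0015],0],
    [0,[0.0003,0,-0.0015],0],
  ],
)

```text
time: 22.55
tool_pos: [503.1, -309.7, 81.3]
tcp_rot: [178.5, 1.6, 154.6]
ft_force: [-0.2, -0.8, -0.6]
finger_gap: 22.4
```

>>> apply_moves(
  series=[
    [0,[0.0003,0,-0.0005],0],
    [0,[0.0003,0,-0.001],0],
    [0,[0.0003,0,-0.001],0],
  ],
)

```text
time: 22.92
tool_pos: [503.8, -310.0, 80.9]
tcp_rot: [178.5, 1.7, 154.6]
ft_force: [-1.1, 0.3, 6.2]
finger_gap: 22.4
```

>>> apply_moves(
  series=[
    [0.3,[0,0,0],0],
    [0.35,[0,0,0],0],
    [0.4,[0,0,0],0],
    [0.5,[0,0,0],0],
    [0.7,[0,0,0],0],
  ],
  grip_force=20,
)

```text
time: 23.55
tool_pos: [503.7, -310.0, 80.9]
tcp_rot: [178.5, 1.7, 154.6]
ft_force: [-0.9, -0.3, 0.5]
finger_gap: 58.8
```

>>> apply_moves(
  series=[
    [1,[0,0,0],0],
    [1,[0,0,0],0],
    [1,[0,0,0],0],
    [1,[0,0,0],0],
  ],
)

```text
time: 24.05
tool_pos: [503.7, -310.0, 80.9]
tcp_rot: [178.5, 1.7, 154.6]
ft_force: [-0.3, 0.0, 0.1]
finger_gap: 85.6
```

```bash
python3 - <<'E'
from h import *
p=snap('wrist','w13.png'); a=sense();print(a['time'],a['tool_pos'],a['ft_force'],a['finger_gap'])
E
```

```text
24.1 [ 503.73499738 -309.96025543   80.87211846] [-0.41538437  0.58475959  0.07537301] 85.71076170601373
```

View pics/w13.png

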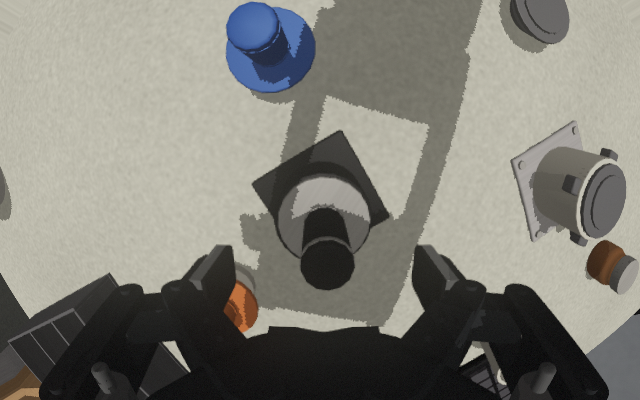

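The tool stands free in the holder. Retracting.

>>> apply_moves(
  series=[
    [1,[0,0,0.03],0],
    [1,[0,0,0.07],0],
    [1,[0,0,0.12],0],
    [1,[0,0,0.16],0],
    [1,[0,0,0.16],0],
  ],
)

```text
time: 24.72
tool_pos: [505.7, -311.4, 246.1]
tcp_rot: [178.6, 2.1, 154.6]
ft_force: [-0.6, -0.6, 0.8]
finger_gap: 85.6
```

>>> apply_moves(
  series=[
    [1,[-0.02,0.05,0],0],
    [1,[-0.04,0.1,0],0],
    [1,[-0.06,0.15,0],0],
    [1,[-0.06,0.2,0],0],
    [1,[-0.06,0.2,0],0],
  ],
)

```text
time: 25.35
tool_pos: [445.3, -108.5, 245.4]
tcp_rot: [178.6, 2.1, 154.9]
ft_force: [0.1, -1.3, -0.2]
finger_gap: 85.2
```

```bash
python3 - <<'E'
from h import *
s=snap('scene','s14.png');p=snap('wrist','w14.png'); a=sense();print(a['time'],a['tool_pos'],a['ft_force'])
c=proj(s,[505,-310,60]).astype(int)-[35,35]
im=cv2.convertScaleAbs(cv2.resize(s['color'],None,fx=8,fy=8,interpolation=2),alpha=1.3)
for zz,rad in [(58,30),(118,13)]:
    w=np.array([proj(s,k) for k in circ(505,-310,zz,rad)]); cv2.polylines(im,[np.int32((w+.5)*8)],True,(0,255,0),1)
A=im[c[1]*8:c[1]*8+560,c[0]*8:c[0]*8+560]
cv2.imwrite('pics/s14c.png',A)
t=snap('top')
for n,q in (('top',t),('scene',s)):
  for k in ['spare_mid','cup','jar','mirror','mouse']:
    print(n,k,[toworld(q,d['xyz']).round() for d in spotter.search_frame(q,k)[:1]] if q is t else '')
E
```

```text
25.45 [ 445.50520411 -111.06738031  245.43590741] [ 0.6824488  -0.55624953 -0.7146393 ]
top spare_mid []
top cup [array([ 728., -200.,   41.])]
top jar [array([726., -28.,  60.])]
top mirror [array([498., 317.,  10.])]
top mouse [array([ 671., -388.,   29.])]
scene spare_mid 
scene cup 
scene jar 
scene mirror 
scene mouse
```

View pics/s14.png

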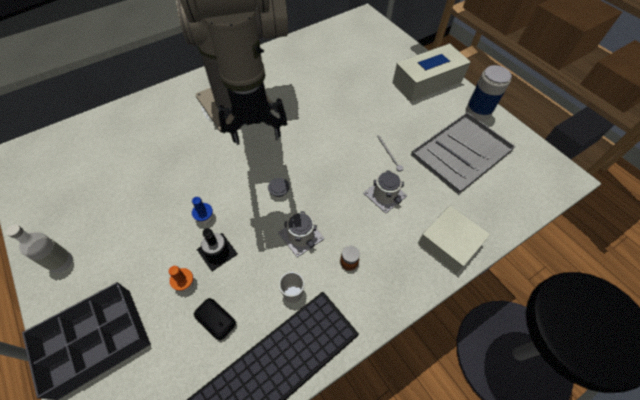

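View pics/s14c.png

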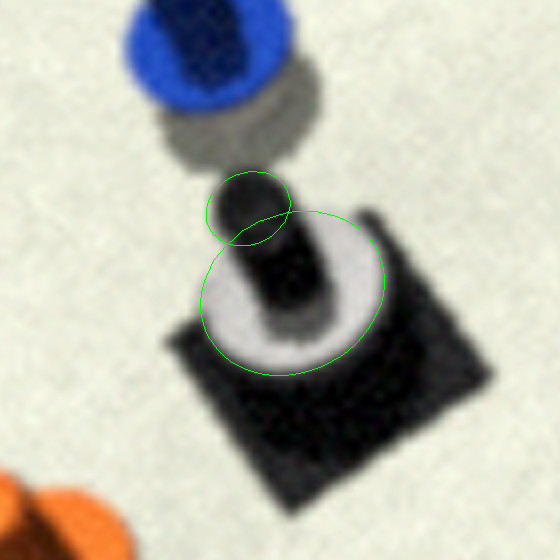

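The tool stands upright at its start position: the guard at (58 mm) and the handle top at (118 mm) both match the overlay. The bystanders have not moved, with the spare cover visible at (279,187) as before. Handing in.

```bash
python3 - <<'E'
from h import *
print(hand_in())
E
```

```text
the job is handed in; nothing more can be done
None
```

The cover is clicked home on its canister, and the seating tool is back upright in its holder and released. I handed in at about 25.5 s of the 64 s allowed.

- **Pressing:** The cover gave way at a highest measured reading of about 13–14 N, roughly 15–16 N at the foot once the tool's weight is added. I then followed it down to the hard stop. I held it there for about two seconds, with readings of 11 to 15 N, or 13 to 17 N at the foot. Nothing I read came near 25 N, but I only read the force at the end of each move, so brief peaks between readings were not seen.
- **Cover:** The scene camera overlay showed the flange lying on the rim, at the height expected for a seated cover.
- **Tool:** Its guard and handle top line up with where they started.
- **Bystanders:** The jar, cup, mirror and mouse are within about 4 mm of their first readings, which is the network's accuracy. The network did not find the spare cover in the last top picture, but the scene view shows it unmoved.
- **Tilt:** The arm gave way slightly under load, so the tool's lean grew from about 0.2° to about 2.3° by the end of the hold. The lean was about 1.1° when the cover clicked, so the press was not perfectly square. The tool stood upright again once released.

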